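# Move the friction plate with the lifter

### The arm

A 7-joint arm with a two-finger parallel gripper is mounted at the origin on a cart in front of the work surface, level with it; the furniture and walls round the work are solid. World frame = base frame: x ahead of the robot, y to its left, z up, the work surface at z = 0. Lengths are in m, angles in rad, forces in N, time in s.
With the tool pointing down it reaches from about 0.35 to 0.9 m from the base axis. Payload 19.9 kg.
Tool frame: the origin (TCP) lies midway between the tips of the shut fingers; the grasp point (between the pads) lies ctrl.hold_point_z behind it (ctrl.hold_point_z is the distance from the TCP to the grasp point, in m); z points along the fingers, y is the direction in which the jaws open and shut (so a half turn about z gives the same grasp; the last joint's range is limited). The gripper opens to 94 mm and grips with 3 to 60 N. Pads are 16 mm wide; open, the fingers measure 119 mm over their backs; the gripper's body (75 mm by 177 mm) begins 78 mm behind the grasp point.
Start: joints at [-1.147, 0.417, -0.01, 1.614, 0.005, 1.111, -0.053], TCP at [0.28, 0.559, 0.205] pointing down, gripper open.
Joint ranges: [-2.81, 2.81], [-0.39, 2.02], [-1.27, 1.25], [0.06, 2.57], [-1.19, 4.33], [0.19, 2], [-2.82, 2.82]. Speed limits (rad/s): [1.89, 1.89, 2.39, 2.39, 3.01, 3.01, 3.01].

### API

Orientations are given as a unit quaternion [w, x, y, z].
In Python, from rig import ctrl gives the robot as it stands.
- The arm moves only by the shell command python3 -m creep 'ROWS' [FORCE]. ROWS is JSON, a list of rows, each a list of 3 entries, a list of its own where there are three numbers: the shift along the world's x, y, z in m, then the turn, a rotation vector about the world's x, y, z in rad, then the finger opening in m, from 0 to 0.094. In form: [[[tx, ty, tz], [ax, ay, az], fingers], ...]. A call has exactly 8 rows; each row is the pose to reach, as a shift and turn from the pose commanded when the call began; what a row does not reach only later rows make up. A row lasts 1/12 s, in which the tool goes at most 41.7 mm and 7.16 degrees, less where a joint would pass 70% of its speed; a pose out of reach is approached as far as the arm can. A call with a gripper value outside its range is refused whole. The fingers move at their own pace and stop on an object; FORCE is the grip in N (left out, the last holds). Time passes only in rows, so rows that repeat a pose let the fingers close, or fill a call up. It gives the time, the measured TCP pose, the force and the opening at its end, in the units of the state.
- ctrl.get_obs(): the state, without advancing time (a new reading comes with each control period).
- ctrl.snapshot(name): name is "side" or "top" or "wrist"; returns a dict with "image" (400x640x3 uint8, red, green, blue), "vfov" (degrees; the focal length in pixels is half the picture's height over the tangent of half this angle, whatever the lens; pixels are square), "cx", "cy" (the principal point, pixels), "extrinsics" (4x4, takes a point from camera to world coordinates); the wrist camera has in their place "tool_from_camera" (4x4, takes a point from camera to tool coordinates, whose origin is the TCP and whose axes are the flange's). Camera axes: x right, y up, looking along -z (the intrinsics and any distortion apply to the point x, -y, -z); pixel columns grow to the right and rows downward; lengths in m; the calibration is good to about 2 mm. A picture is of the moment at which its call begins: read the wrist's pose just before it. There is no depth.
- ctrl.close_job(): hands the job in, once; it reports no verdict.
The state is a dict: "time_s": time; "joint_positions": joint angles; "joint_velocities": joint speeds; "joint_torque": joint torques, N m; "ee_pos": TCP position; "tool_rot": TCP orientation; "ft_force": force on the tool from outside, world axes, zero at the start; "wrist_torque": the same for the moment, N m; "width": finger opening in m.
Only numpy, scipy, OpenCV 4.12 (cv2) and the standard library are available. Lean on these libraries where they do the work, as an engineer would, in place of code of your own. Each camera call takes 0.05 s, during which the arm holds its last target.

### The job

Take the lifter by its upright wooden grip, slide its blade under the orange-brown lined friction plate that lies on the dark rest, lift the plate off and lay it flat and centred on the green rest. Then draw the blade fully out and stand the lifter upright on the bench. Keep the fingers off the plate and do not let it fall.

Things in the scene. Friction and masses are not known exactly. Their poses are not given: they have to be found in the camera images.
- lifter: Loose upright lifter (mm): flat steel blade 40 wide, 3 thick on the bench, wooden grip standing over its heel, 0.25 kg. Origin: underside, straight below the grip; +x along the blade to its square tip at x = 128; z up the grip. Heel plate 56 x 60 x 4 under the grip, round neck to z = 60, then square grip 24 x 24, z = 60 to 125, flats facing x and y.
- lifter_blade (a point): Middle of the lifter's blade, on its upper face: 68 mm ahead (+x) of the lifter's origin, 3 mm above it.
- friction_plate: Loose flat clutch friction plate (mm): steel ring, 100 outside, about 50 hole, 5 thick, orange-brown lining segments on top, 0.2 kg. Origin: centre of its underside, z its axis. Starts on the dark rest within 5 of its centre, underside 40 above the bench.
- dark_rest: Fixed dark steel rest (mm), plate on it. Origin: centre of its underside on the bench, z up. Base 116 (x) x 124 (y) x 5; two rails along x, 104 long, y = 30 to 60 on either side, tops at z = 40. Between them a slot 60 wide, z = 5 to 40, open at both x ends: the blade enters from the -x end (facing the robot), along +x, beneath the plate. Yaw within 0.2 rad.
- green_rest: Fixed green rest, empty at first, where the plate must go. Same shape, sizes, frame and yaw range as the dark rest; the two may stand either way round, left and right.
Mind the look-alikes: they are no part of the job. Leave any purple or yellow look-alike of the green_rest alone.

How it is judged:
On the way:
1. the plate rides on the lifter's blade, clear of the dark rest (contact force between friction_plate and lifter above 0.5 N and z of friction_plate in the frame of dark_rest above 0.045 m and contact force between friction_plate and dark_rest below 0.05 N), for 0.2 s.
At the end, for the whole second after the job is handed in: The plate lies flat on the green rest, within 18 mm of its centre, at rest; the blade is out from under it (middle of the blade at least 85 mm from the plate's centre) and the lifter stands upright and still on the bench (horizontal distance between friction_plate and green_rest below 0.018 m and z of friction_plate in the frame of green_rest between 0.036 and 0.044 m and angle between friction_plate's own z axis and vertical below 0.1 rad and linear speed of each of friction_plate, lifter below 0.02 m/s and horizontal distance between lifter_blade and friction_plate above 0.085 m and angle between lifter's own z axis and vertical below 0.15 rad and height (world z) of lifter below 0.01 m); the robot touches nothing.
It fails at once if the fingers or arm touch the plate (contact force between any of the fingers, the arm and friction_plate above 0.3 N).
It fails at once if the plate falls or tips over (height (world z) of friction_plate below 0.025 m or angle between friction_plate's own z axis and vertical above 0.6 rad).
It also fails if it takes over 48 s, if anything falls off the work surface, if the arm or the gripper's body presses on something with over 40 N, if the wrist force passes 120 N, or if a joint passes its speed limit or range.

## Working session

There is one attempt and no reset: what is moved stays moved. The work goes in short steps, Python scripts to look and compute and a shell command to move; the robot and the scene stay as the last step left them, time stands still between calls to the robot, and variables do not carry over. Pictures are saved under pics/ and viewed, and the job is handed in when it is done.

```bash
ls; mkdir -p pics
python3 - <<'E'
from rig import ctrl
import cv2,numpy as np
o=ctrl.get_obs()
print({k:np.round(v,4).tolist() for k,v in o.items()}, ctrl.hold_point_z)
for n in ["side","top","wrist"]:
    s=ctrl.snapshot(n)
    cv2.imwrite(f"pics/{n}0.png",s["image"][:,:,::-1])
    print(n,{k:(np.round(v,4).tolist()) for k,v in s.items() if k!="image"})
E
```

```text
pics
{'time_s': 0.0, 'joint_positions': [-1.1475, 0.418, -0.0103, 1.6141, 0.0047, 1.1107, -0.053], 'joint_velocities': [-0.0011, 0.0002, -0.0001, -0.0008, 0.0012, -0.0001, 0.0003], 'joint_torque': [-0.0005, -85.1244, 0.6386, -42.5994, -0.0489, 0.0185, 0.0001], 'ee_pos': [0.28, 0.5584, 0.2048], 'tool_rot': [-0.0001, 0.2303, 0.9731, -0.0006], 'ft_force': [-0.1495, 0.3189, 0.602], 'wrist_torque': [0.0325, -0.0149, -0.0094], 'width': 0.094} 0.0188
side {'vfov': 50.0497, 'cx': 324.88, 'cy': 204.8795, 'extrinsics': [[0.9536, 0.1967, -0.2278, 0.3089], [-0.3008, 0.5963, -0.7443, -0.7595], [-0.0105, 0.7783, 0.6278, 0.7487], [0.0, 0.0, 0.0, 1.0]]}
top {'vfov': 57.663, 'cx': 323.086, 'cy': 196.9357, 'extrinsics': [[-0.018, 0.9849, -0.1723, 0.3704], [-0.9998, -0.0182, 0.0002, 0.0108], [-0.003, 0.1722, 0.9851, 1.1365], [0.0, 0.0, 0.0, 1.0]]}
wrist {'vfov': 58.8996, 'cx': 324.8843, 'cy': 197.9115, 'tool_from_camera': [[0.0004, 0.9669, 0.2552, 0.0743], [1.0, -0.0005, 0.0005, 0.0002], [0.0006, 0.2552, -0.9669, -0.1793], [0.0, 0.0, 0.0, 1.0]]}
```

View pics/top0.png

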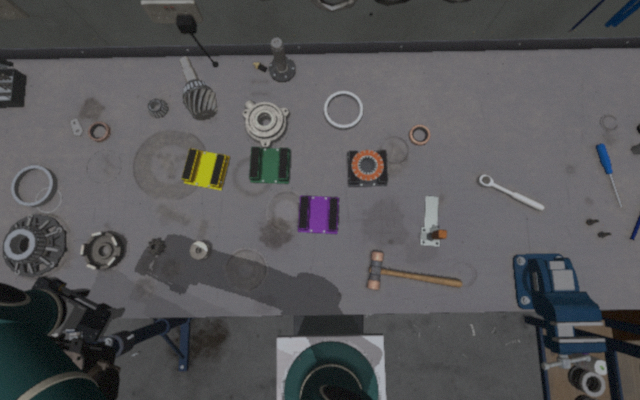

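View pics/side0.png

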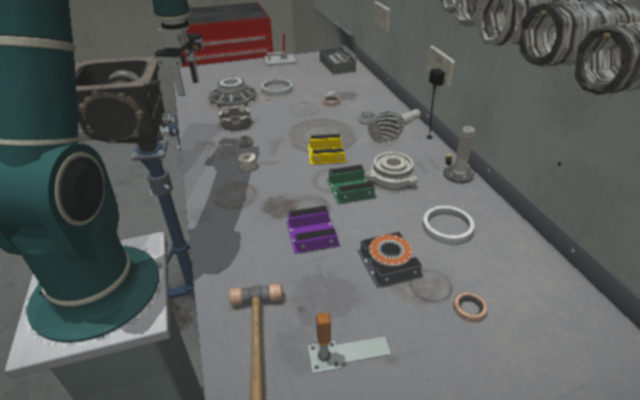

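Top view: the lifter is at about (430,225) with its grip at (437,233). The plate on the dark rest is at (368,167) and the green rest at (270,165). The look-alikes are purple (319,214) and yellow (205,169). Other things that could mislead: copper ring (419,134), white ring (343,109), hammer (415,275). I'll crop close and measure next.

```bash
cat > h.py <<'E'
import numpy as np,cv2
from rig import ctrl
from scipy.spatial.transform import Rotation as R
def cam(s,o=None):
    f=200/np.tan(np.radians(s["vfov"]/2))
    if "extrinsics" in s: T=np.array(s["extrinsics"])
    else:
        q=np.array(o["tool_rot"]);M=np.eye(4);M[:3,:3]=R.from_quat(q[[1,2,3,0]]).as_matrix();M[:3,3]=o["ee_pos"]
        T=M@np.array(s["tool_from_camera"])
    return f,s["cx"],s["cy"],T
def ray(c,u,v):
    f,cx,cy,T=c
    d=T[:3,:3]@np.array([(u-cx)/f,-(v-cy)/f,-1.]);return T[:3,3],d
def onz(c,u,v,z):
    p,d=ray(c,u,v);return p+d*(z-p[2])/d[2]
def proj(c,P):
    f,cx,cy,T=c
    q=T[:3,:3].T@(np.asarray(P)-T[:3,3]);return np.array([cx-f*q[0]/q[2],cy+f*q[1]/q[2]])
def tri(c1,u1,c2,u2):
    p,a=ray(c1,*u1);q,b=ray(c2,*u2)
    t=np.linalg.lstsq(np.c_[a,-b],q-p,rcond=None)[0];x=p+a*t[0];y=q+b*t[1];return (x+y)/2,np.linalg.norm(x-y)
def yaw(o):
    q=np.array(o["tool_rot"]);m=R.from_quat(q[[1,2,3,0]]).as_matrix();return m
E
python3 - <<'E'
from h import *
t=ctrl.snapshot("top");s=ctrl.snapshot("side")
def crop(im,x,y,w,h,k): return cv2.resize(im[y:y+h,x:x+w,::-1],None,fx=k,fy=k,interpolation=cv2.INTER_CUBIC)
cv2.imwrite("pics/c1.png",crop(t["image"],240,130,220,130,3.6))
cv2.imwrite("pics/c2.png",crop(s["image"],280,150,160,230,2.6))
ct=cam(t);cs=cam(s)
h=cv2.cvtColor(t["image"],cv2.COLOR_RGB2HSV)
for n,(x,y,w,hh),lo,hi in [("plate",(340,140,55,55),(3,100,80),(16,255,255)),("green",(240,130,60,60),(50,90,20),(95,255,255)),("grip",(415,215,40,40),(3,110,60),(18,255,255))]:
    m=np.zeros(h.shape[:2],np.uint8);m[y:y+hh,x:x+w]=cv2.inRange(h,lo,hi)[y:y+hh,x:x+w]
    pts=cv2.findNonZero(m);print(n,len(pts),cv2.minAreaRect(pts), pts.reshape(-1,2).min(0),pts.reshape(-1,2).max(0))
E
```

```text
plate 377 ((367.0689697265625, 164.8275604248047), (31.196815490722656, 29.339862823486328), 21.801410675048828) [352 150] [383 180]
green 576 ((269.6556701660156, 165.41983032226562), (36.09633255004883, 33.186038970947266), 2.4895529747009277) [251 149] [288 182]
grip 63 ((441.5, 234.0), (8.0, 7.0), 90.0) [438 230] [445 238]
```

View pics/c1.png

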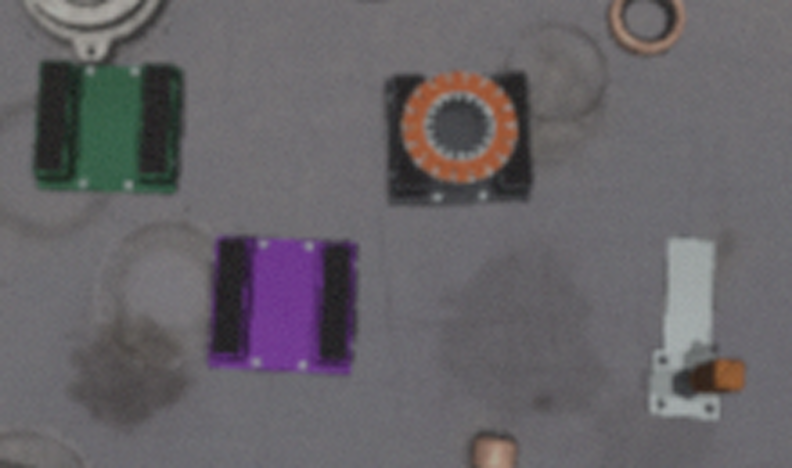

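View pics/c2.png

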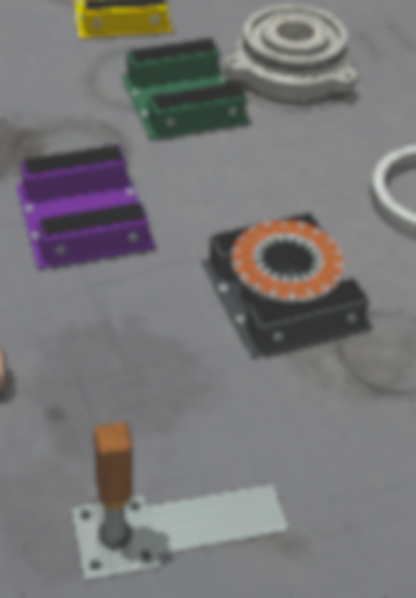

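Close crop: the orange-brown plate on the black rest and the steel lifter with its wooden grip are clear. The blade points towards +x, and the green rest is free. Next I'll get coarse positions.

Run:
```python
from h import *
t=ctrl.snapshot("top");s=ctrl.snapshot("side");ct=cam(t);cs=cam(s)
T=lambda u,v:(240+u/3.6,130+v/3.6)
S=lambda u,v:(280+u/2.6,150+v/2.6)
r=lambda p:np.round(p,4)
# plate centre top z=.045
print("plate top",r(onz(ct,*T(460,127),.045)),"side",r(onz(cs,*S(288,259),.045)))
print("grip top centre top",r(onz(ct,*T(731,375),.125)),"side",r(onz(cs,*S(112,431),.125)))
print("blade tip corners", r(onz(ct,*T(668,239),.003)),r(onz(ct,*T(715,239),.003)),"side",r(onz(cs,*S(276,487),.003)),r(onz(cs,*S(287,530),.003)))
print("heel corners",[r(onz(ct,*T(*p),.004)) for p in [(653,350),(650,412),(718,417)]])
print("green base",[r(onz(ct,*T(*p),.005)) for p in [(36,188),(178,192)]],"rail tops",[r(onz(ct,*T(*p),.04)) for p in [(41,62),(74,64),(70,178),(36,174),(147,64),(182,66),(176,178),(139,174)]])
print("dark base near",[r(onz(ct,*T(*p),.005)) for p in [(390,203),(530,201)]],[r(onz(ct,*T(*p),.04)) for p in [(386,74),(527,72)]])
```

```text
plate top [ 0.6582 -0.1295  0.045 ] side [ 0.6594 -0.13    0.045 ]
grip top centre top [ 0.4363 -0.3202  0.125 ] side [ 0.4389 -0.3148  0.125 ]
blade tip corners [ 0.5644 -0.3137  0.003 ] [ 0.5637 -0.355   0.003 ] side [ 0.569  -0.3163  0.003 ] [ 0.5618 -0.3527  0.003 ]
heel corners [array([ 0.467, -0.294,  0.004]), array([ 0.4138, -0.288 ,  0.004 ]), array([ 0.4085, -0.346 ,  0.004 ])]
green base [array([0.6202, 0.2426, 0.005 ]), array([0.6142, 0.1169, 0.005 ])] rail tops [array([0.7248, 0.2329, 0.04  ]), array([0.7225, 0.2041, 0.04  ]), array([0.6207, 0.2064, 0.04  ]), array([0.6248, 0.2356, 0.04  ]), array([0.7213, 0.1404, 0.04  ]), array([0.7189, 0.1099, 0.04  ]), array([0.619 , 0.1153, 0.04  ]), array([0.6231, 0.1471, 0.04  ])]
dark base near [array([ 0.6008, -0.0702,  0.005 ]), array([ 0.6003, -0.1938,  0.005 ])] [array([ 0.7083, -0.0676,  0.04  ]), array([ 0.7078, -0.1904,  0.04  ])]
```

```bash
python3 -m creep '[[[0.03,-0.02,0.01],[0,0,-0.05],0.094],[[0.06,-0.04,0.02],[0,0,-0.12],0.094],[[0.085,-0.07,0.03],[0,0,-0.2],0.094],[[0.1,-0.105,0.04],[0,0,-0.28],0.094],[[0.12,-0.14,0.05],[0,0,-0.36],0.094],[[0.13,-0.18,0.05],[0,0,-0.44],0.094],[[0.14,-0.22,0.05],[0,0,-0.52],0.094],[[0.15,-0.26,0.05],[0,0,-0.6],0.094]]' 30
python3 -m creep '[[[0.0,-0.04,0],[0,0,-0.08],0.094],[[0,-0.08,0],[0,0,-0.16],0.094],[[0,-0.12,0],[0,0,-0.24],0.094],[[0,-0.16,0],[0,0,-0.32],0.094],[[0,-0.2,0],[0,0,-0.4],0.094],[[0,-0.24,0],[0,0,-0.48],0.094],[[0,-0.28,0],[0,0,-0.55],0.094],[[0,-0.32,0],[0,0,-0.62],0.094]]'
```

```text
time_s: 1.02
ee_pos: [0.4304, 0.2967, 0.2556]
tool_rot: [-0.0, 0.509, 0.861, 0.0]
ft_force: [1.4, -0.0, 0.5]
width: 0.0941
time_s: 1.68
ee_pos: [0.4297, -0.0231, 0.2557]
tool_rot: [-0.0, 0.747, 0.664, 0.0]
ft_force: [-0.1, 0.3, 0.3]
width: 0.0941
```

```bash
python3 -m creep '[[[0.0,-0.04,0],[0,0,0],0.094],[[0,-0.08,0],[0,0,0],0.094],[[0,-0.12,0],[0,0,0],0.094],[[0,-0.16,0],[0,0,0],0.094],[[0,-0.2,0],[0,0,0],0.094],[[0,-0.24,0],[0,0,0],0.094],[[0,-0.28,0],[0,0,0],0.094],[[0,-0.28,0],[0,0,0],0.094]]'
python3 - <<'E'
from h import *
o=ctrl.get_obs();print(np.round(o["ee_pos"],4),np.round(o["joint_positions"],2))
s=ctrl.snapshot("wrist");cv2.imwrite("pics/w1.png",s["image"][:,:,::-1]);np.savez("w1.npz",img=s["image"],T=cam(s,o)[3])
c=cam(s,o)
for z in(.125,.003): print(proj(c,[.437,-.318,z]))
print(proj(c,[.564,-.334,.003]))
E
```

```text
time_s: 2.35
ee_pos: [0.4283, -0.3082, 0.2556]
tool_rot: [0.001, 0.749, 0.663, -0.001]
ft_force: [0.1, -1.4, -0.0]
width: 0.0944
[ 0.4283 -0.3082  0.2556] [-0.11  0.25  0.8   1.82 -0.19  1.16  0.63]
[336.05020405 198.55810519]
[333.07293768 172.88430731]
[436.41458141 173.37942765]
```

View pics/w1.png

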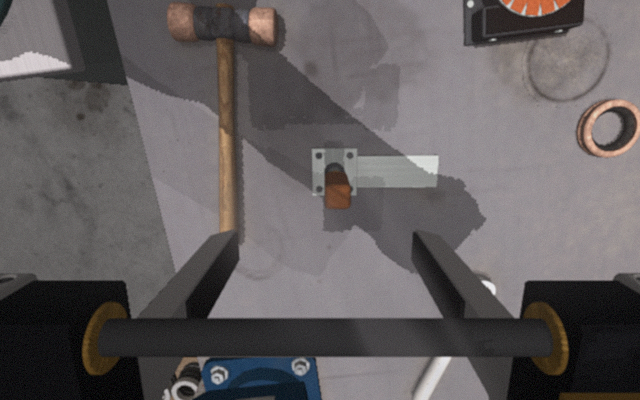

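Wrist view: grip top at about (337,197), heel with holes at (335,172), blade tip edge at (438,171), finger tips at row 235. I'll fit the edges more finely.

Run:
```python
from h import *
d=np.load("w1.npz");im=d["img"]
s=ctrl.snapshot("wrist");o=ctrl.get_obs();c=cam(s,o)
cr=cv2.resize(im[140:220,300:450,::-1],None,fx=5.3,fy=5.3,interpolation=cv2.INTER_CUBIC);cv2.imwrite("pics/w1c.png",cr)
h=cv2.cvtColor(im,cv2.COLOR_RGB2HSV)
m=cv2.inRange(h,(3,110,40),(20,255,255));m[:140]=0;m[220:]=0;m[:,:310]=0;m[:,370:]=0
p=cv2.findNonZero(m);print("grip",cv2.boundingRect(p))
print("tcp",proj(c,o["ee_pos"]))
```

```text
grip (326, 171, 25, 38)
tcp [325.29791993 245.75373102]
```

View pics/w1c.png

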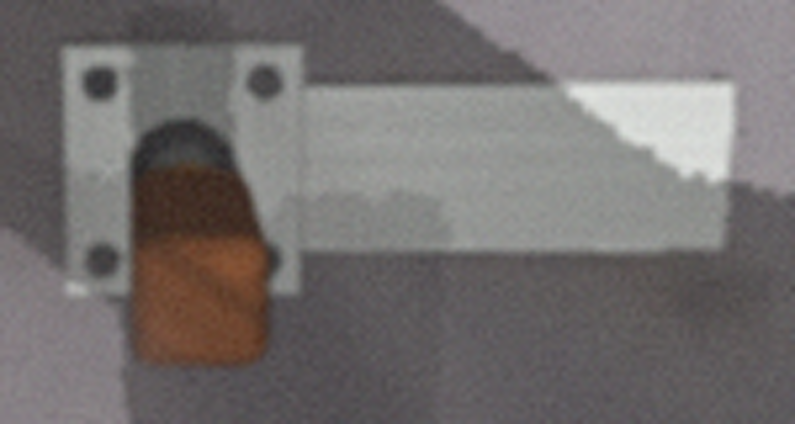

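Run:
```python
from h import *
d=np.load("w1.npz");s=ctrl.snapshot("wrist");o=ctrl.get_obs();c=cam(s,o);c=(c[0],c[1],c[2],d["T"])
q=lambda u,v,z:onz(c,300+(u+.5)/5.3-.5,140+(v+.5)/5.3-.5,z)
r=lambda p:np.round(p,4)
print("griptop",r(q(201,300,.125)),r([q(*p,.125) for p in[(134,236),(266,236),(268,362),(137,366)]]).tolist())
H=[(63,46),(302,46),(300,295),(64,295)];h=[q(*p,.004) for p in H];print("heel",r(np.mean(h,0)),r(h).tolist())
t=[q(736,84,.003),q(723,248,.003)];b=[q(310,87,.003),q(310,250,.003)];tm=np.mean(t,0);bm=np.mean(b,0)
print("tip",r(tm),r(t).tolist(),"yaw",np.arctan2(*(tm-bm)[[1,0]]),[np.arctan2(*(t[i]-b[i])[[1,0]]) for i in(0,1)], "origin from tip",r(tm-.128*(tm-bm)/np.linalg.norm(tm-bm)))
M=yaw(o);print("tool y",np.arctan2(M[1,1],M[0,1]),r(o["ee_pos"]))
```

```text
griptop [ 0.4386 -0.316   0.125 ] [[0.4286, -0.3035, 0.125], [0.4507, -0.3062, 0.125], [0.4488, -0.3283, 0.125], [0.4263, -0.3263, 0.125]]
heel [ 0.4382 -0.3171  0.004 ] [[0.4145, -0.2845, 0.004], [0.4688, -0.2911, 0.004], [0.4626, -0.3497, 0.004], [0.407, -0.3429, 0.004]]
tip [ 0.5651 -0.3312  0.003 ] [[0.5674, -0.312, 0.003], [0.5628, -0.3505, 0.003]] yaw -0.11443286754513261 [np.float64(-0.1133994675381021), np.float64(-0.1154745838117844)] origin from tip [ 0.4379 -0.3166  0.003 ]
tool y -0.11479305205982349 [ 0.43   -0.3013  0.2552]
```

```bash
python3 -m creep '[[[0.008,-0.0155,0],[0,0,0],0.094],[[0.008,-0.0155,-0.035],[0,0,0],0.094],[[0.008,-0.0155,-0.07],[0,0,0],0.094],[[0.008,-0.0155,-0.105],[0,0,0],0.094],[[0.008,-0.0155,-0.14],[0,0,0],0.094],[[0.008,-0.0155,-0.165],[0,0,0],0.094],[[0.008,-0.0155,-0.179],[0,0,0],0.094],[[0.008,-0.0155,-0.179],[0,0,0],0.094]]'
python3 - <<'E'
from h import *
s=ctrl.snapshot("wrist");cv2.imwrite("pics/w2.png",s["image"][:,:,::-1]);o=ctrl.get_obs();print(o["ee_pos"],o["ft_force"])
s=ctrl.snapshot("side");cv2.imwrite("pics/s2.png",cv2.resize(s["image"][200:400,220:480,::-1],None,fx=3,fy=3))
E
```

```text
time_s: 3.17
ee_pos: [0.4374, -0.3144, 0.074]
tool_rot: [-0.002, 0.746, 0.666, -0.001]
ft_force: [0.1, 0.3, -0.2]
width: 0.0941
[ 0.43809728 -0.31523409  0.07581901] [1.4282733  0.53926928 0.91222393]
```

View pics/w2.png

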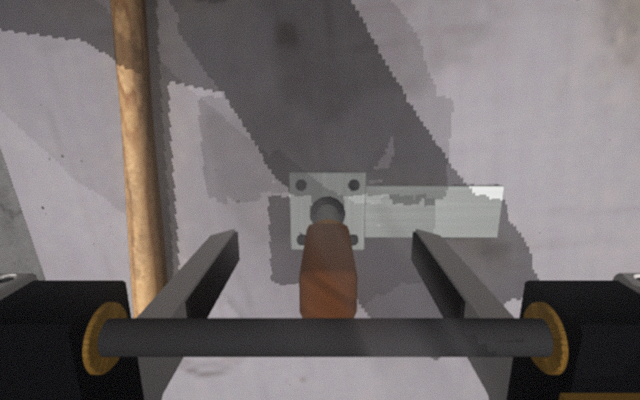

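View pics/s2.png

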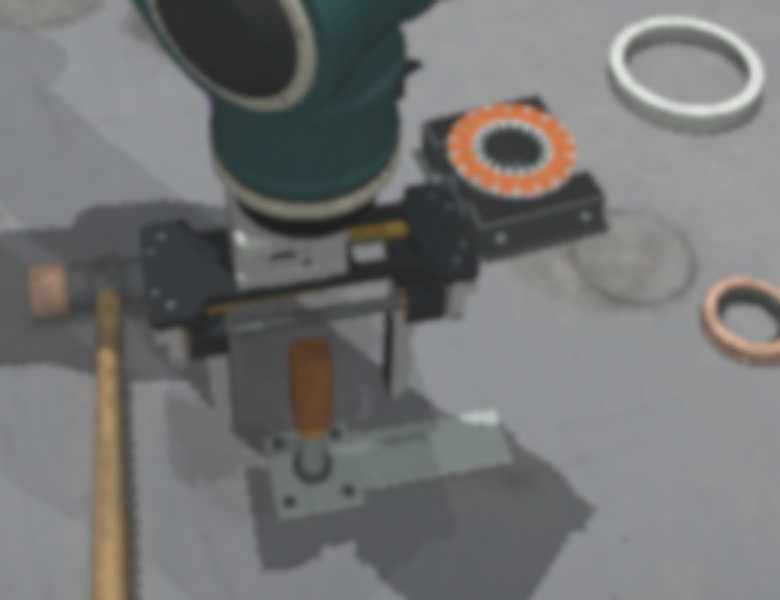

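The grip at (328,275) sits between the finger tips and the fingers are clear of the heel. I'll close at 60 N.

```bash
python3 -m creep '[[[0,0,0],[0,0,0],0.06],[[0,0,0],[0,0,0],0.04],[[0,0,0],[0,0,0],0.02],[[0,0,0],[0,0,0],0.015],[[0,0,0],[0,0,0],0.01],[[0,0,0],[0,0,0],0.01],[[0,0,0],[0,0,0],0.01],[[0,0,0],[0,0,0],0.01]]' 60
```

```text
time_s: 3.93
ee_pos: [0.4381, -0.3168, 0.0765]
tool_rot: [-0.0, 0.746, 0.666, -0.0]
ft_force: [0.2, -0.8, -0.9]
width: 0.0443
```

```bash
python3 -m creep '[[[0,0,0],[0,0,0],0.01],[[0,0,0],[0,0,0],0.01],[[0,0,0],[0,0,0],0.01],[[0,0,0],[0,0,0],0.01],[[0,0,0],[0,0,0],0.01],[[0,0,0],[0,0,0],0.01],[[0,0,0],[0,0,0],0.01],[[0,0,0],[0,0,0],0.01]]' 60
```

```text
time_s: 4.6
ee_pos: [0.438, -0.3167, 0.0763]
tool_rot: [-0.0, 0.746, 0.666, -0.0]
ft_force: [-0.2, 0.4, -2.7]
width: 0.0238
```

```bash
python3 -m creep '[[[0,0,0.01],[0,0,0],0.01],[[0,0,0.025],[0,0,0],0.01],[[-0.002,0.025,0.04],[0,0,0.02],0.01],[[-0.004,0.06,0.05],[0,0,0.045],0.01],[[-0.006,0.095,0.05],[0,0,0.07],0.01],[[-0.008,0.13,0.05],[0,0,0.09],0.01],[[-0.008,0.16,0.05],[0,0,0.105],0.01],[[-0.008,0.185,0.05],[0,0,0.113],0.01]]'
python3 -m creep '[[[0,0,0],[0,0,0],0.01],[[0,0,0],[0,0,0],0.01],[[0,0,0],[0,0,0],0.01],[[0,0,0],[0,0,0],0.01],[[0,0,0],[0,0,0],0.01],[[0,0,0],[0,0,0],0.01],[[0,0,0],[0,0,0],0.01],[[0,0,0],[0,0,0],0.01]]'
python3 - <<'E'
from h import *
o=ctrl.get_obs();s=ctrl.snapshot("wrist");c=cam(s,o);cv2.imwrite("pics/w3.png",s["image"][:,:,::-1]);np.savez("w3.npz",img=s["image"],T=c[3])
print(proj(c,[.658,-.13,.045]),o["ee_pos"],o["ft_force"],o["wrist_torque"])
s=ctrl.snapshot("side");cv2.imwrite("pics/s3.png",cv2.resize(s["image"][160:360,220:480,::-1],None,fx=3,fy=3));np.savez("s3.npz",img=s["image"])
E
```

```text
time_s: 5.27
ee_pos: [0.4299, -0.1296, 0.1271]
tool_rot: [-0.0, 0.707, 0.707, 0.0]
ft_force: [0.9, 0.5, -2.4]
width: 0.0238
time_s: 5.93
ee_pos: [0.43, -0.1322, 0.1264]
tool_rot: [-0.0, 0.708, 0.707, -0.0]
ft_force: [0.1, 0.8, -2.5]
width: 0.0233
[623.93537376 201.60250306] [ 0.43002841 -0.13217832  0.12637616] [ 0.07956269  0.8135492  -2.50415672] [-0.0256682   0.12411771  0.05870879]
```

View pics/w3.png

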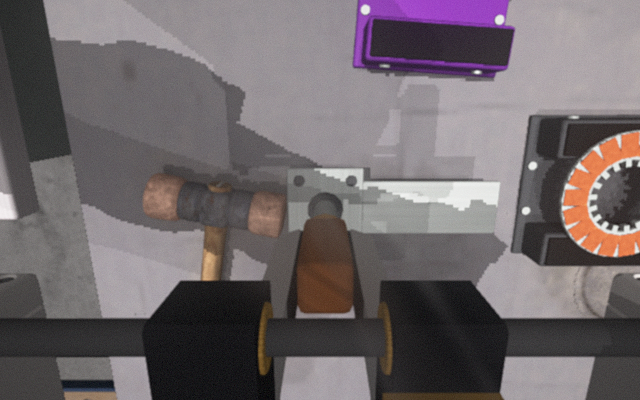

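View pics/s3.png

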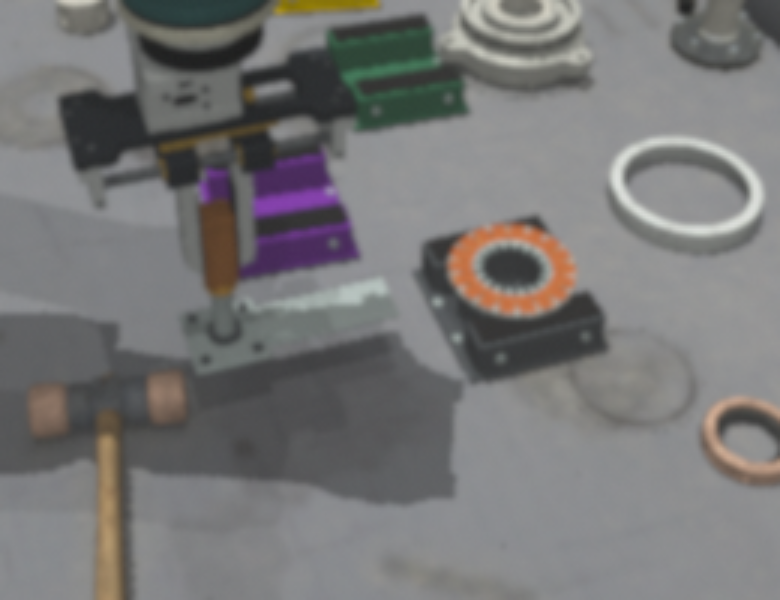

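Run:
```python
from h import *
d=np.load("w3.npz");im=d["img"];s=ctrl.snapshot("wrist");o=ctrl.get_obs();c=cam(s,o);c=(c[0],c[1],c[2],d["T"])
cv2.imwrite("pics/w3c.png",cv2.resize(im[100:280,490:640,::-1],None,fx=3.3,fy=3.3,interpolation=cv2.INTER_CUBIC))
cv2.imwrite("pics/w3d.png",cv2.resize(im[160:240,280:520,::-1],None,fx=3.3,fy=3.3,interpolation=cv2.INTER_CUBIC))
```

```text
(no output)
```

View pics/w3c.png

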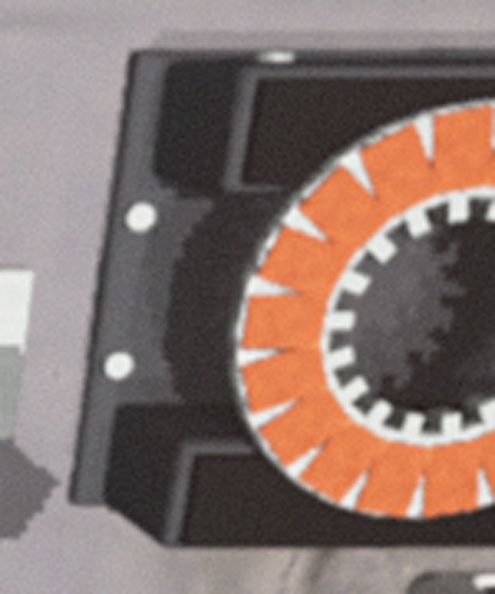

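View pics/w3d.png

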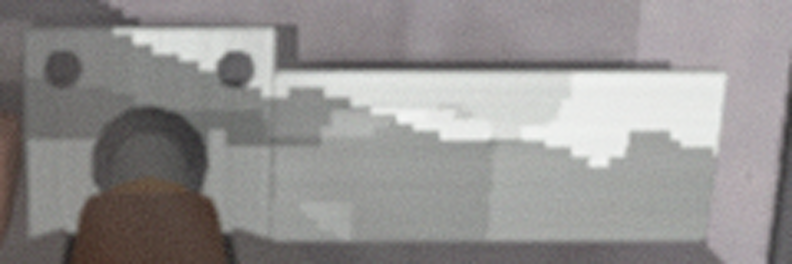

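Run:
```python
from h import *
d=np.load("w3.npz");s=ctrl.snapshot("wrist");o=ctrl.get_obs();c=cam(s,o);c=(c[0],c[1],c[2],d["T"])
Q=lambda u,v,z,x0,y0:onz(c,x0+(u+.5)/3.3-.5,y0+(v+.5)/3.3-.5,z)
r=lambda p:np.round(p,4)
a,b=[Q(*p,.005,490,100) for p in((132,50),(70,502))];m=(a+b)/2
y=np.arctan2(-(a-b)[0],(a-b)[1]);print("base edge",r(a),r(b),np.linalg.norm(a-b),"yaw",y)
print("centre",r(m+.058*np.array([np.cos(y),np.sin(y),0])))
h1,h2=[Q(*p,.005,490,100) for p in((141,217),(118,365))];print("holes",r(h1),r(h2),r((h1+h2)/2),np.arctan2(-(h1-h2)[0],(h1-h2)[1]))
# plate: fit outer points of white rim
im=d["img"];hs=cv2.cvtColor(im,cv2.COLOR_RGB2HSV);mk=cv2.inRange(hs,(3,120,90),(16,255,255));mk[:100]=0;mk[270:]=0;mk[:,:540]=0
p=cv2.findNonZero(cv2.morphologyEx(mk,cv2.MORPH_CLOSE,np.ones((9,9))))
hull=cv2.convexHull(p).reshape(-1,2);hull=hull[hull[:,0]<636]
W=np.array([onz(c,u,v,.045)[:2] for u,v in hull])
A=np.c_[2*W,np.ones(len(W))];x=np.linalg.lstsq(A,(W**2).sum(1),rcond=None)[0];print("plate",r(x[:2]),"R",np.sqrt(x[2]+x[0]**2+x[1]**2))
pts=[(727,72),(710,241),(276,72),(276,241),(276,27),(24,27)]
for z in(.05,):
  w=[Q(*p,z+.003,280,160) for p in pts];print("blade",r(w).tolist(),"widths",np.linalg.norm(w[0]-w[1]),np.linalg.norm(w[2]-w[3]),np.linalg.norm(w[4]-w[5]),"yaw",np.arctan2(*((w[0]+w[1]-w[2]-w[3])[[1,0]])),"tip",r((w[0]+w[1])/2))
```

```text
base edge [ 0.5991 -0.0665  0.005 ] [ 0.5998 -0.1886  0.005 ] 0.12201917480661678 yaw 0.005703008073254571
centre [ 0.6575 -0.1272  0.005 ]
holes [ 0.6076 -0.1088  0.005 ] [ 0.6074 -0.1489  0.005 ] [ 0.6075 -0.1289  0.005 ] -0.005370684599093455
plate [ 0.6608 -0.1261] R 0.04885671492040193
blade [[0.5574, -0.1125, 0.053], [0.5585, -0.1521, 0.053], [0.4578, -0.1123, 0.053], [0.4589, -0.152, 0.053], [0.4576, -0.1023, 0.053], [0.4024, -0.1022, 0.053]] widths 0.039651638887299924 0.03965771732694907 0.05510920895380311 yaw -0.0012080506713951248 tip [ 0.5579 -0.1323  0.053 ]
```

Dark rest: centre about (0.658,-0.129), yaw about 0. Plate centre about (0.660,-0.127). The blade is level and aligned, so I'll lower it, shift +3 mm in y and insert.

```bash
python3 -m creep '[[[0,0.003,-0.015],[0,0,0],0.01],[[0,0.003,-0.03],[0,0,0],0.01],[[0,0.003,-0.032],[0,0,0],0.01],[[0.005,0.003,-0.032],[0,0,0],0.01],[[0.015,0.003,-0.032],[0,0,0],0.01],[[0.03,0.003,-0.032],[0,0,0],0.01],[[0.04,0.003,-0.032],[0,0,0],0.01],[[0.045,0.003,-0.032],[0,0,0],0.01]]'
python3 - <<'E'
from h import *
o=ctrl.get_obs();s=ctrl.snapshot("wrist");c=cam(s,o);cv2.imwrite("pics/w4.png",s["image"][:,:,::-1]);print(o["ee_pos"],o["ft_force"])
s=ctrl.snapshot("side");cv2.imwrite("pics/s4.png",cv2.resize(s["image"][160:320,260:460,::-1],None,fx=3.5,fy=3.5))
E
```

```text
time_s: 6.8
ee_pos: [0.4773, -0.1288, 0.0951]
tool_rot: [0.001, 0.707, 0.707, 0.0]
ft_force: [-0.6, 0.3, -2.7]
width: 0.0237
[ 0.4773037  -0.12882814  0.0950513 ] [-0.61321289  0.26374363 -2.65433813]
```

View pics/w4.png

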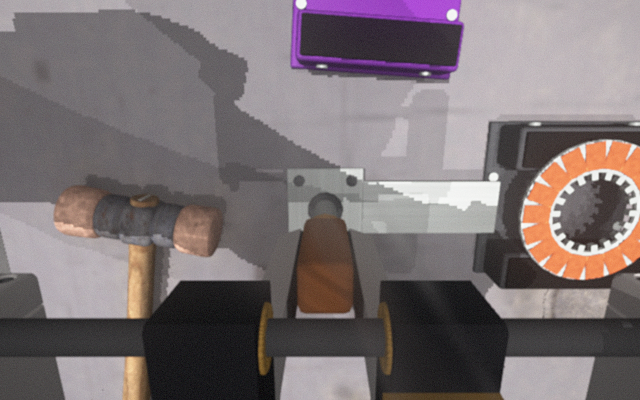

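View pics/s4.png

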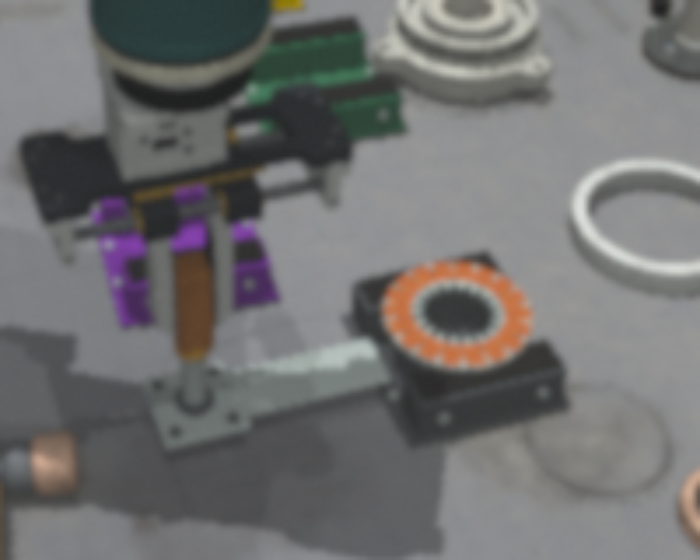

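The tip, at about (500,205) in the wrist view, enters the slot mouth between the rails. Continue in.

```bash
python3 -m creep '[[[0.012,0,0],[0,0,0],0.01],[[0.027,0,0],[0,0,0],0.01],[[0.042,0,0],[0,0,0],0.01],[[0.057,0,0],[0,0,0],0.01],[[0.072,0,0],[0,0,0],0.01],[[0.086,0,0],[0,0,0],0.01],[[0.095,0,0],[0,0,0],0.01],[[0.099,0,0],[0,0,0],0.01]]'
python3 - <<'E'
from h import *
s=ctrl.snapshot("side");o=ctrl.get_obs();s2=ctrl.snapshot("wrist");c=cam(s2,o);cv2.imwrite("pics/w5.png",s2["image"][:,:,::-1]);np.savez("w5.npz",img=s2["image"],T=c[3]);print(o["ee_pos"],o["ft_force"])
cv2.imwrite("pics/s5.png",cv2.resize(s["image"][160:320,260:460,::-1],None,fx=3.5,fy=3.5))
E
```

```text
time_s: 7.57
ee_pos: [0.5747, -0.1288, 0.0944]
tool_rot: [0.0, 0.707, 0.707, -0.0]
ft_force: [-0.2, -0.8, -2.7]
width: 0.0237
[ 0.5747145  -0.12885531  0.09439219] [-1.88753353  1.2513431  -2.6106129 ]
```

View pics/w5.png

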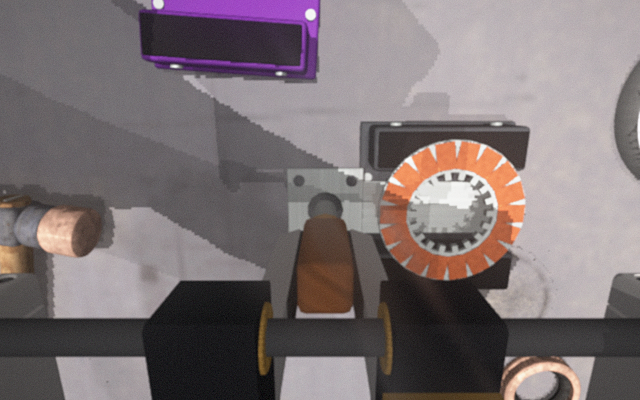

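View pics/s5.png

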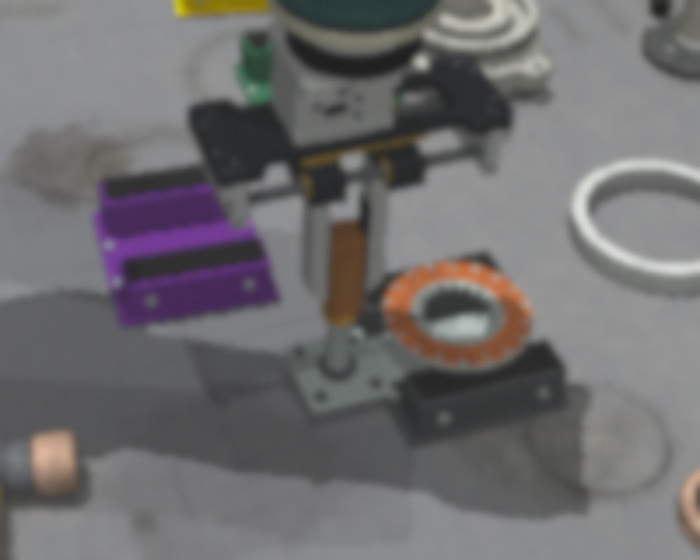

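The blade shows through the plate's hole, plate centre at (452,210), heel edge just outside the rails. Lifting gently.

```bash
python3 -m creep '[[[0,0,0.01],[0,0,0],0.01],[[0,0,0.015],[0,0,0],0.01],[[0,0,0.018],[0,0,0],0.01],[[0,0,0.021],[0,0,0],0.01],[[0,0,0.024],[0,0,0],0.01],[[0,0,0.028],[0,0,0],0.01],[[0,0,0.032],[0,0,0],0.01],[[0,0,0.036],[0,0,0],0.01]]'
python3 -m creep '[[[0,0,0.005],[0,0,0],0.01],[[0,0,0.01],[0,0,0],0.01],[[0,0,0.014],[0,0,0],0.01],[[0,0,0.016],[0,0,0],0.01],[[0,0,0.016],[0,0,0],0.01],[[0,0,0.016],[0,0,0],0.01],[[0,0,0.016],[0,0,0],0.01],[[0,0,0.016],[0,0,0],0.01]]'
python3 - <<'E'
from h import *
s=ctrl.snapshot("side");o=ctrl.get_obs();s2=ctrl.snapshot("wrist");c=cam(s2,o);cv2.imwrite("pics/w6.png",s2["image"][:,:,::-1]);np.savez("w6.npz",img=s2["image"],T=c[3]);print(o["ee_pos"],o["ft_force"],o["wrist_torque"])
cv2.imwrite("pics/s6.png",cv2.resize(s["image"][160:320,260:460,::-1],None,fx=3.5,fy=3.5))
E
```

```text
time_s: 8.33
ee_pos: [0.574, -0.1288, 0.1308]
tool_rot: [-0.0, 0.707, 0.707, -0.0]
ft_force: [0.5, 0.4, -4.4]
width: 0.0234
time_s: 9.0
ee_pos: [0.574, -0.1288, 0.1462]
tool_rot: [-0.0, 0.707, 0.707, -0.0]
ft_force: [-0.1, -1.3, -4.6]
width: 0.0234
[ 0.57402043 -0.12881266  0.14620479] [ 0.36523045 -0.82355253 -4.06224829] [-6.73585613e-02  1.76981216e-01  1.53345019e-04]
```

View pics/w6.png

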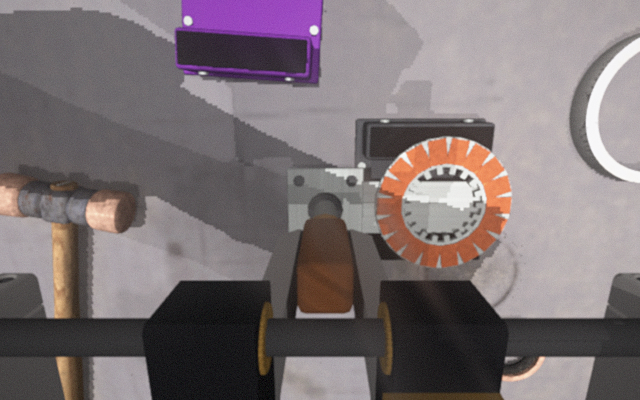

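View pics/s6.png

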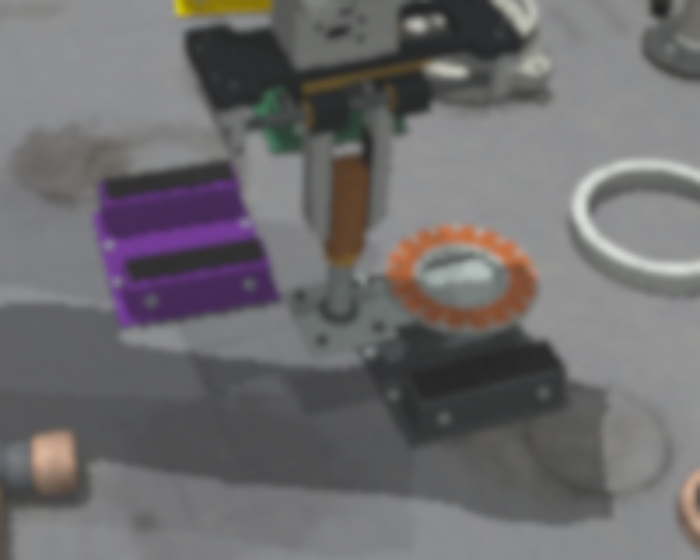

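The plate rides on the blade, centre about (444,203) in the wrist view, and the force reads −4.3 N, which matches 0.45 kg. Next I'll measure the plate in the tool frame.

```bash
cat >> h.py <<'E'
def plate(im,c,z,roi,orange=True):
    x0,y0,x1,y1=roi
    hs=cv2.cvtColor(im,cv2.COLOR_RGB2HSV);mk=cv2.inRange(hs,(3,110,70),(17,255,255))
    k=np.zeros_like(mk);k[y0:y1,x0:x1]=mk[y0:y1,x0:x1]
    k=cv2.morphologyEx(k,cv2.MORPH_OPEN,np.ones((3,3)))
    p=cv2.findNonZero(cv2.morphologyEx(k,cv2.MORPH_CLOSE,np.ones((7,7))))
    hull=cv2.convexHull(p).reshape(-1,2)
    W=np.array([onz(c,u,v,z)[:2] for u,v in hull])
    A=np.c_[2*W,np.ones(len(W))];x=np.linalg.lstsq(A,(W**2).sum(1),rcond=None)[0]
    R_=np.sqrt(x[2]+x[0]**2+x[1]**2);res=np.linalg.norm(W-x[:2],axis=1)-R_
    return x[:2],R_,res.std(),cv2.boundingRect(hull)
E
python3 - <<'E'
from h import *
d=np.load("w6.npz");s=ctrl.snapshot("wrist");o=ctrl.get_obs();c=cam(s,o);c=(c[0],c[1],c[2],d["T"])
print(plate(d["img"],c,.078,(374,125,530,282)))
d=np.load("w5.npz");print(plate(d["img"],(c[0],c[1],c[2],d["T"]),.045,(378,125,530,286)))
s=ctrl.snapshot("side");print(plate(s["image"],cam(s),.078,(370,210,420,260)))
E
```

```text
(array([ 0.65995946, -0.12577996]), np.float64(0.04829683387847388), np.float64(0.0002750029185486942), (378, 139, 133, 128))
(array([ 0.66015222, -0.12636903]), np.float64(0.04860560934072973), np.float64(0.0002810338709112983), (380, 142, 144, 138))
(array([ 0.65944875, -0.12611489]), np.float64(0.04568476052900992), np.float64(0.0006691107157148751), (371, 225, 41, 28))
```

```bash
python3 -m creep '[[[0,0.002,0.004],[0,0,0],0.01],[[0,0.006,0.01],[0,0,0],0.01],[[0,0.012,0.016],[0,0,0],0.01],[[0,0.021,0.02],[0,0,0],0.01],[[0,0.032,0.02],[0,0,0],0.01],[[0,0.045,0.02],[0,0,0],0.01],[[0,0.059,0.02],[0,0,0],0.01],[[0,0.073,0.02],[0,0,0],0.01]]'
python3 -m creep '[[[0,0.014,0],[0,0,0],0.01],[[0,0.028,0],[0,0,0],0.01],[[0,0.042,0],[0,0,0],0.01],[[0,0.056,0],[0,0,0],0.01],[[0,0.07,0],[0,0,-0.005],0.01],[[0,0.084,0],[0,0,-0.01],0.01],[[0,0.098,0],[0,0,-0.016],0.01],[[0,0.112,0],[0,0,-0.022],0.01]]'
python3 -m creep '[[[0.002,0.014,0],[0,0,-0.006],0.01],[[0.004,0.028,0],[0,0,-0.012],0.01],[[0.006,0.042,0],[0,0,-0.018],0.01],[[0.008,0.056,0],[0,0,-0.023],0.01],[[0.01,0.07,0],[0,0,-0.023],0.01],[[0.011,0.083,0],[0,0,-0.023],0.01],[[0.012,0.093,0],[0,0,-0.023],0.01],[[0.013,0.1,0],[0,0,-0.023],0.01]]'
```

```text
time_s: 9.87
ee_pos: [0.5739, -0.0537, 0.1662]
tool_rot: [-0.0, 0.707, 0.707, -0.0]
ft_force: [-0.1, 0.5, -4.6]
width: 0.0235
time_s: 10.53
ee_pos: [0.5736, 0.0583, 0.1662]
tool_rot: [-0.0, 0.715, 0.699, -0.0]
ft_force: [-0.2, -0.9, -3.6]
width: 0.0234
time_s: 11.2
ee_pos: [0.5869, 0.1579, 0.1662]
tool_rot: [-0.0, 0.723, 0.691, -0.0]
ft_force: [-0.4, -0.9, -3.7]
width: 0.0237
```

Run:
```python
from h import *
s=ctrl.snapshot("top");cv2.imwrite("pics/t7.png",cv2.resize(s["image"][120:220,220:380,::-1],None,fx=4,fy=4,interpolation=cv2.INTER_CUBIC))
o=ctrl.get_obs();s2=ctrl.snapshot("wrist");c=cam(s2,o);cv2.imwrite("pics/w7.png",s2["image"][:,:,::-1]);np.savez("w7.npz",img=s2["image"],T=c[3]);print(o["ee_pos"])
print(plate(s2["image"],c,.098,(374,125,530,282)))
```

```text
[0.58707841 0.15887064 0.16622339]
(array([0.67304984, 0.15828102]), np.float64(0.048286646861129684), np.float64(0.00019042321908486194), (378, 139, 133, 128))
```

View pics/w7.png

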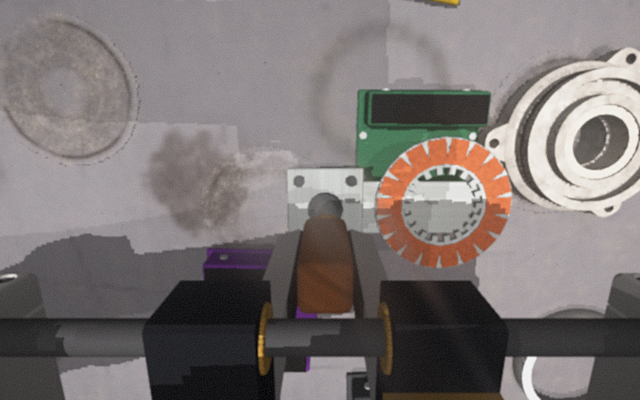

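View pics/t7.png

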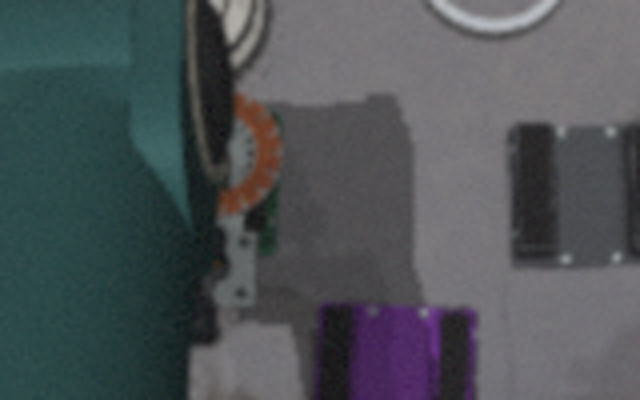

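Run:
```python
from h import *
d=np.load("w7.npz");cv2.imwrite("pics/w7c.png",cv2.resize(d["img"][75:205,340:510,::-1],None,fx=4.5,fy=4.5,interpolation=cv2.INTER_CUBIC))
```

```text
(no output)
```

View pics/w7c.png

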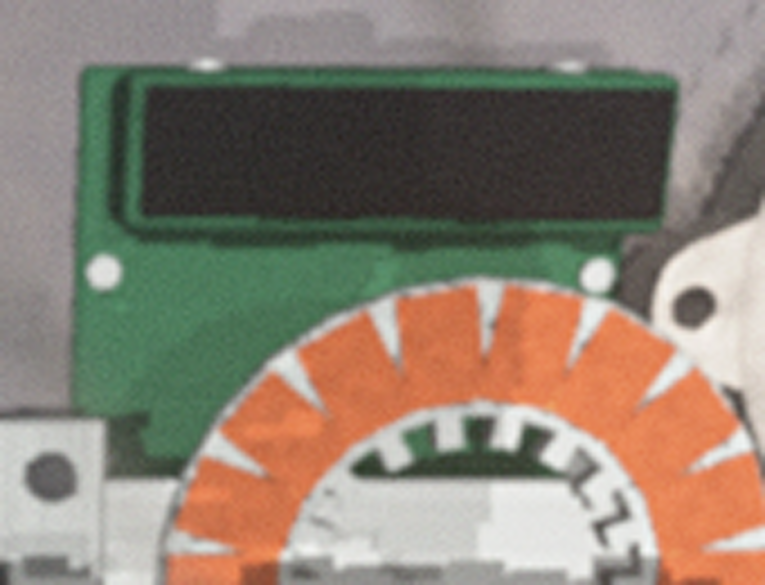

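Run:
```python
from h import *
d=np.load("w7.npz");s=ctrl.snapshot("wrist");o=ctrl.get_obs();c=cam(s,o);c=(c[0],c[1],c[2],d["T"])
Q=lambda u,v,z:onz(c,340+(u+.5)/4.5-.5,75+(v+.5)/4.5-.5,z)
r=lambda p:np.round(p,4)
h=[Q(104,272,.005),Q(597,275,.005)];k=[Q(*p,.04) for p in((128,75),(676,75),(660,230),(130,230))]
print(r(h).tolist(),r(k).tolist())
src=np.array([[-.05,.02],[.05,.02],[-.052,.06],[.052,.06],[.052,.03],[-.052,.03]]);dst=np.array([p[:2] for p in h+k])
for sl in(slice(0,6),slice(2,6),slice(0,2)):
  a,b=src[sl],dst[sl];ma,mb=a.mean(0),b.mean(0);z=((a-ma)@[1,1j]).conj()@((b-mb)@[1,1j]);y=np.angle(z);C=np.array([[np.cos(y),-np.sin(y)],[np.sin(y),np.cos(y)]])
  ctr=mb-C@ma;print("yaw",y,"centre",r(ctr),"res",r(b-mb-(a-ma)@C.T).tolist())
M=yaw(o);print(np.arctan2(M[1,1],M[0,1]),o["ee_pos"])
```

```text
[[0.6247, 0.2034, 0.005], [0.7287, 0.1982, 0.005]] [[0.6261, 0.242, 0.04], [0.7267, 0.2376, 0.04], [0.7258, 0.2097, 0.04], [0.6262, 0.214, 0.04]]
yaw -0.04074851458218687 centre [0.6749 0.1808] res [[-0.001, 0.0005], [0.0031, -0.0006], [0.0008, -0.0009], [-0.0026, -0.0011], [-0.0023, 0.001], [0.002, 0.0011]]
yaw -0.04130620703670863 centre [0.6743 0.1809] res [[0.0013, -0.001], [-0.0021, -0.001], [-0.0018, 0.001], [0.0026, 0.001]]
yaw -0.04936373408506341 centre [0.6757 0.1808] res [[-0.0021, 0.0001], [0.0021, -0.0001]]
-0.04559298867651593 [0.58710514 0.15628287 0.16633299]
```

```bash
python3 -m creep '[[[0,0.003,0],[0,0,0],0.01],[[0.001,0.008,0],[0,0,0],0.01],[[0.001,0.014,0],[0,0,0],0.01],[[0.002,0.019,0],[0,0,0],0.01],[[0.002,0.023,-0.003],[0,0,0],0.01],[[0.002,0.025,-0.008],[0,0,0],0.01],[[0.002,0.025,-0.014],[0,0,0],0.01],[[0.002,0.025,-0.02],[0,0,0],0.01]]'
python3 -m creep '[[[0,0,-0.004],[0,0,0],0.01],[[0,0,-0.006],[0,0,0],0.01],[[0,0,-0.008],[0,0,0],0.01],[[0,0,-0.008],[0,0,0],0.01],[[0,0,-0.008],[0,0,0],0.01],[[0,0,-0.008],[0,0,0],0.01],[[0,0,-0.008],[0,0,0],0.01],[[0,0,-0.008],[0,0,0],0.01]]'
python3 - <<'E'
from h import *
o=ctrl.get_obs();s2=ctrl.snapshot("wrist");c=cam(s2,o);cv2.imwrite("pics/w8.png",cv2.resize(s2["image"][110:300,270:540,::-1],None,fx=2.9,fy=2.9,interpolation=cv2.INTER_CUBIC));np.savez("w8.npz",img=s2["image"],T=c[3]);print(o["ee_pos"])
print(plate(s2["image"],c,.070,(374,125,530,282)))
s=ctrl.snapshot("side");cv2.imwrite("pics/s8.png",cv2.resize(s["image"][120:280,260:460,::-1],None,fx=3.5,fy=3.5))
E
```

```text
time_s: 12.02
ee_pos: [0.589, 0.1811, 0.1456]
tool_rot: [-0.0, 0.723, 0.691, -0.0]
ft_force: [-0.5, -0.0, -4.3]
width: 0.0237
time_s: 12.68
ee_pos: [0.5892, 0.1812, 0.1386]
tool_rot: [0.0, 0.723, 0.691, 0.0]
ft_force: [0.2, -1.0, -3.9]
width: 0.0237
[0.58922688 0.18122772 0.13861696]
(array([0.67535041, 0.18025366]), np.float64(0.04842136088628677), np.float64(0.00020121907883556892), (377, 139, 134, 128))
```

View pics/w8.png

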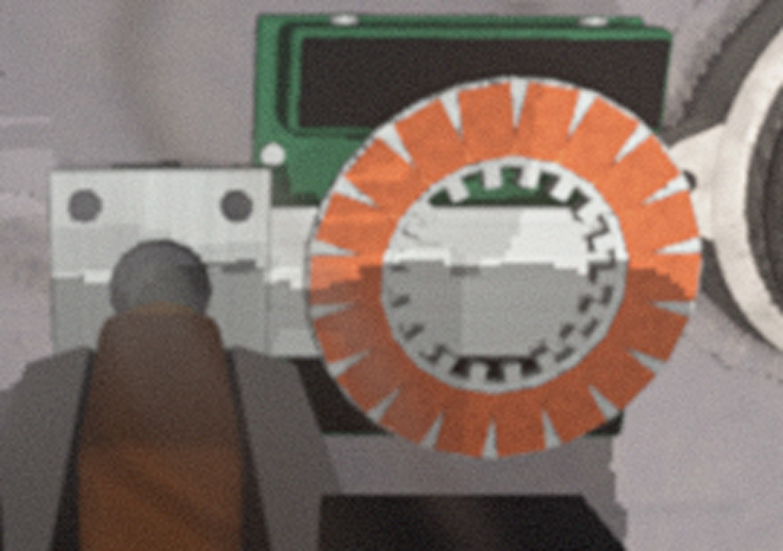

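View pics/s8.png

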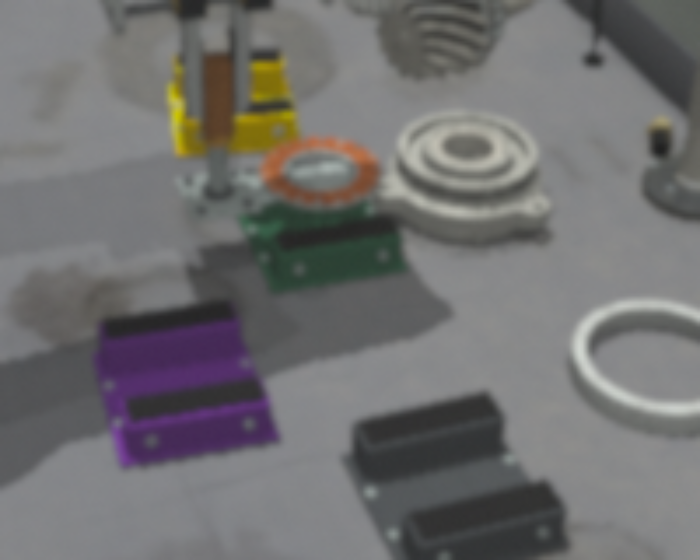

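Run:
```python
from h import *
d=np.load("w8.npz");s=ctrl.snapshot("wrist");o=ctrl.get_obs();c=cam(s,o);c=(c[0],c[1],c[2],d["T"])
Q=lambda u,v,z:onz(c,270+(u+.5)/2.9-.5,110+(v+.5)/2.9-.5,z)
a=-.045;Ri=np.array([[np.cos(a),np.sin(a)],[-np.sin(a),np.cos(a)]])
L=lambda p:np.round(Ri@(p[:2]-np.array([.675,.180])),4)
print("hole near left",L(Q(272,154,.005)))
print("left rail top outer/inner near, outer far",L(Q(288,27,.04)),L(Q(288,137,.04)),L(Q(672,32,.04)))
print("right rail near-outer?",L(Q(322,433,.04)),L(Q(625,433,.04)))
zb=.1386-.0763+.003
print("blade edges",L(Q(290,206,zb)),L(Q(290,357,zb)),"heel",L(Q(270,170,zb)))
s=ctrl.snapshot("side");cs=cam(s);S=lambda u,v:(260+u/3.5,120+v/3.5)
print("side right rail outer top near/far",L(onz(cs,*S(272,247),.04)),L(onz(cs,*S(398,232),.04)))
```

```text
hole near left [-0.0516  0.0213]
left rail top outer/inner near, outer far [-0.0521  0.0607] [-0.0512  0.0316] [0.0496 0.0594]
right rail near-outer? [-0.0385 -0.0556] [ 0.0504 -0.0556]
blade edges [-0.0533  0.0178] [-0.052  -0.0225] heel [-0.0586  0.027 ]
side right rail outer top near/far [-0.0542 -0.0531] [ 0.0476 -0.0612]
```

Plate centre (0.675,0.180) against rest centre about (0.6745,0.1805), and the blade is within 3 mm of the slot middle. Lowering.

```bash
python3 -m creep '[[[0,0.001,-0.006],[0,0,0],0.01],[[0,0.001,-0.012],[0,0,0],0.01],[[0,0.001,-0.017],[0,0,0],0.01],[[0,0.001,-0.02],[0,0,0],0.01],[[0,0.001,-0.022],[0,0,0],0.01],[[0,0.001,-0.024],[0,0,0],0.01],[[0,0.001,-0.026],[0,0,0],0.01],[[0,0.001,-0.028],[0,0,0],0.01]]'
python3 -m creep '[[[0,0,-0.003],[0,0,0],0.01],[[0,0,-0.006],[0,0,0],0.01],[[0,0,-0.01],[0,0,0],0.01],[[0,0,-0.013],[0,0,0],0.01],[[0,0,-0.014],[0,0,0],0.01],[[0,0,-0.014],[0,0,0],0.01],[[0,0,-0.014],[0,0,0],0.01],[[0,0,-0.014],[0,0,0],0.01]]'
python3 - <<'E'
from h import *
o=ctrl.get_obs();s2=ctrl.snapshot("wrist");c=cam(s2,o);cv2.imwrite("pics/w9.png",cv2.resize(s2["image"][110:300,270:540,::-1],None,fx=2.9,fy=2.9,interpolation=cv2.INTER_CUBIC));print(o["ee_pos"],o["ft_force"])
print(plate(s2["image"],c,.045,(374,115,540,286)))
s=ctrl.snapshot("side");cv2.imwrite("pics/s9.png",cv2.resize(s["image"][120:280,260:460,::-1],None,fx=3.5,fy=3.5))
E
```

```text
time_s: 13.55
ee_pos: [0.5894, 0.1822, 0.1105]
tool_rot: [0.0, 0.723, 0.691, 0.0]
ft_force: [1.1, -0.5, -3.1]
width: 0.0233
time_s: 14.22
ee_pos: [0.5893, 0.1822, 0.0966]
tool_rot: [0.0, 0.723, 0.691, 0.0]
ft_force: [-0.0, -0.2, -2.9]
width: 0.0237
[0.58925515 0.18219922 0.09659325] [-0.04757057 -0.16154957 -2.90170443]
(array([0.67526906, 0.18098787]), np.float64(0.048505332890374675), np.float64(0.00023609183324991325), (381, 142, 143, 136))
```

View pics/w9.png

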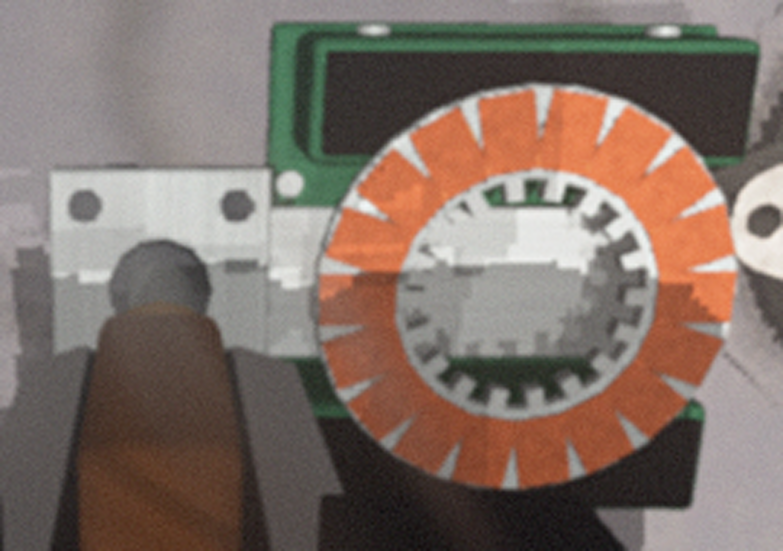

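View pics/s9.png

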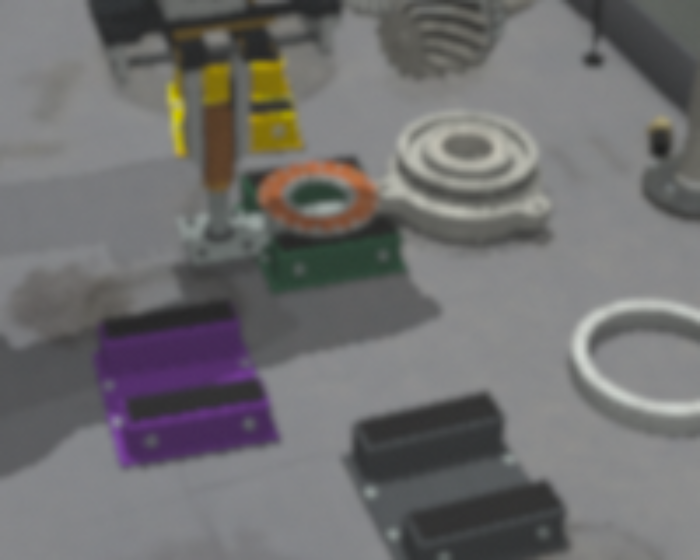

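The plate lies on the green rest and is unloaded (force back to −2.9 N). The blade is clear beneath it, so I'll draw it straight out along its axis.

```bash
python3 -m creep '[[[-0.005,0.0002,0],[0,0,0],0.01],[[-0.015,0.0007,0],[0,0,0],0.01],[[-0.028,0.0013,0],[0,0,0],0.01],[[-0.042,0.0019,0],[0,0,0],0.01],[[-0.056,0.0026,0],[0,0,0],0.01],[[-0.07,0.0032,0],[0,0,0],0.01],[[-0.082,0.0037,0],[0,0,0],0.01],[[-0.09,0.0041,0],[0,0,0],0.01]]'
python3 -m creep '[[[-0.01,0.0005,0],[0,0,0],0.01],[[-0.025,0.0011,0],[0,0,0],0.01],[[-0.04,0.0018,0],[0,0,0],0.01],[[-0.055,0.0025,0],[0,0,0],0.01],[[-0.07,0.0032,0],[0,0,0],0.01],[[-0.082,0.0037,0],[0,0,0],0.01],[[-0.09,0.0041,0],[0,0,0],0.01],[[-0.09,0.0041,0],[0,0,0],0.01]]'
python3 -m creep '[[[0,0,-0.005],[0,0,0],0.01],[[0,0,-0.01],[0,0,0],0.01],[[0,0,-0.014],[0,0,0],0.01],[[0,0,-0.017],[0,0,0],0.01],[[0,0,-0.018],[0,0,0],0.01],[[0,0,-0.019],[0,0,0],0.01],[[0,0,-0.0195],[0,0,0],0.01],[[0,0,-0.0195],[0,0,0],0.01]]'
python3 - <<'E'
from h import *
o=ctrl.get_obs();s2=ctrl.snapshot("wrist");c=cam(s2,o);cv2.imwrite("pics/w10.png",s2["image"][:,:,::-1]);print(o["ee_pos"],o["ft_force"])
s=ctrl.snapshot("side");print(plate(s["image"],cam(s),.045,(325,160,375,192)));cv2.imwrite("pics/s10.png",cv2.resize(s["image"][120:280,220:420,::-1],None,fx=3.5,fy=3.5))
E
```

```text
time_s: 14.98
ee_pos: [0.4972, 0.1865, 0.0964]
tool_rot: [-0.0, 0.723, 0.691, -0.0]
ft_force: [1.2, 0.5, -3.1]
width: 0.0239
time_s: 15.65
ee_pos: [0.4078, 0.1906, 0.0965]
tool_rot: [-0.0, 0.723, 0.691, -0.0]
ft_force: [0.9, 0.3, -2.4]
width: 0.0239
time_s: 16.32
ee_pos: [0.4092, 0.1903, 0.0769]
tool_rot: [0.0, 0.723, 0.691, -0.0]
ft_force: [0.5, -0.4, -3.4]
width: 0.0231
[0.40922136 0.19031474 0.076883  ] [ 0.49089042 -0.37291405 -3.36389488]
(array([0.67492896, 0.18284177]), np.float64(0.0469679677947284), np.float64(0.0013785909393694243), (335, 166, 32, 19))
```

View pics/w10.png

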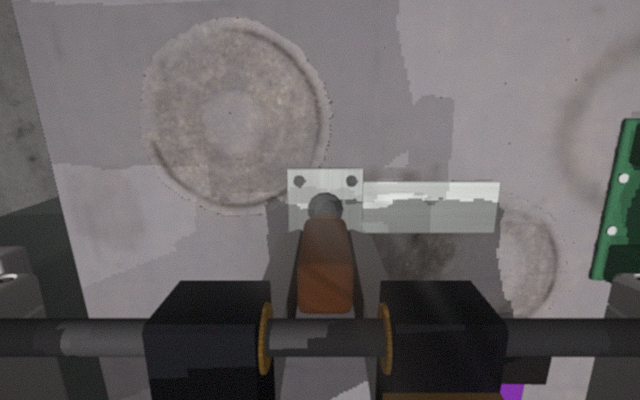

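View pics/s10.png

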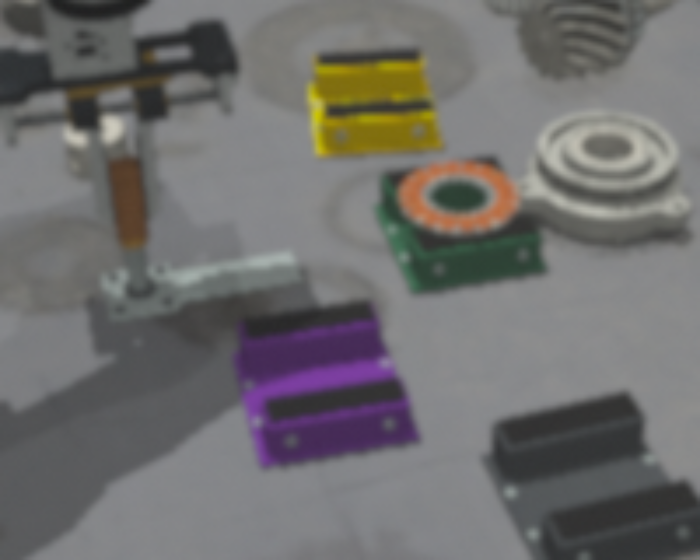

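The plate sits centred on green and the blade is fully out. I'll seat the lifter on the bench, then open.

```bash
python3 -m creep '[[[0,0,-0.0003],[0,0,0],0.01],[[0,0,-0.0006],[0,0,0],0.01],[[0,0,-0.0008],[0,0,0],0.01],[[0,0,-0.001],[0,0,0],0.01],[[0,0,-0.001],[0,0,0],0.01],[[0,0,-0.001],[0,0,0],0.01],[[0,0,-0.001],[0,0,0],0.01],[[0,0,-0.001],[0,0,0],0.01]]'
```

```text
time_s: 17.08
ee_pos: [0.4093, 0.1905, 0.0763]
tool_rot: [-0.0, 0.723, 0.691, 0.0]
ft_force: [-2.3, -1.4, 9.6]
width: 0.0241
```

```bash
python3 -m creep '[[[0,0,0.0003],[0,0,0],0.01],[[0,0,0.0005],[0,0,0],0.01],[[0,0,0.0005],[0,0,0],0.028],[[0,0,0.0005],[0,0,0],0.04],[[0,0,0.0005],[0,0,0],0.06],[[0,0,0.0005],[0,0,0],0.08],[[0,0,0.0005],[0,0,0],0.094],[[0,0,0.0005],[0,0,0],0.094]]' 10
python3 -m creep '[[[0,0,0],[0,0,0],0.094],[[0,0,0],[0,0,0],0.094],[[0,0,0],[0,0,0],0.094],[[0,0,0],[0,0,0],0.094],[[0,0,0],[0,0,0],0.094],[[0,0,0],[0,0,0],0.094],[[0,0,0],[0,0,0],0.094],[[0,0,0],[0,0,0],0.094]]'
```

```text
time_s: 17.75
ee_pos: [0.4092, 0.1904, 0.0765]
tool_rot: [-0.0, 0.723, 0.691, -0.0]
ft_force: [-0.9, 0.5, -0.2]
width: 0.0578
time_s: 18.42
ee_pos: [0.4092, 0.1904, 0.0764]
tool_rot: [-0.0, 0.723, 0.691, -0.0]
ft_force: [-1.1, 0.3, 0.1]
width: 0.0941
```

```bash
python3 -m creep '[[[0,0,0.01],[0,0,0],0.094],[[0,0,0.03],[0,0,0],0.094],[[0,0,0.06],[0,0,0],0.094],[[0,0,0.09],[0,0,0],0.094],[[0,0,0.12],[0,0,0],0.094],[[0,0,0.15],[0,0,0],0.094],[[0,0,0.17],[0,0,0],0.094],[[0,0,0.18],[0,0,0],0.094]]'
python3 -m creep '[[[0,0,0],[0,0,0],0.094],[[0,0,0],[0,0,0],0.094],[[0,0,0],[0,0,0],0.094],[[0,0,0],[0,0,0],0.094],[[0,0,0],[0,0,0],0.094],[[0,0,0],[0,0,0],0.094],[[0,0,0],[0,0,0],0.094],[[0,0,0],[0,0,0],0.094]]'
python3 - <<'E'
from h import *
o=ctrl.get_obs();s2=ctrl.snapshot("wrist");c=cam(s2,o);cv2.imwrite("pics/w11.png",s2["image"][:,:,::-1]);print(o["ee_pos"],o["ft_force"])
h=cv2.cvtColor(s2["image"],cv2.COLOR_RGB2HSV)
s=ctrl.snapshot("side");print(plate(s["image"],cam(s),.045,(325,160,375,192)));cv2.imwrite("pics/s11.png",cv2.resize(s["image"][120:280,220:420,::-1],None,fx=3.5,fy=3.5))
E
```

```text
time_s: 19.08
ee_pos: [0.4099, 0.1905, 0.2595]
tool_rot: [-0.0, 0.723, 0.69, 0.002]
ft_force: [0.3, 0.3, 1.0]
width: 0.0939
time_s: 19.75
ee_pos: [0.4091, 0.1903, 0.2562]
tool_rot: [0.0, 0.723, 0.691, -0.0]
ft_force: [-0.1, -1.1, 0.0]
width: 0.0941
[0.40911463 0.19031135 0.2562329 ] [-0.14578477 -1.08588818  0.00868361]
(array([0.67452668, 0.1820469 ]), np.float64(0.04645209059928721), np.float64(0.0019141457611623306), (335, 167, 32, 18))
```

View pics/w11.png

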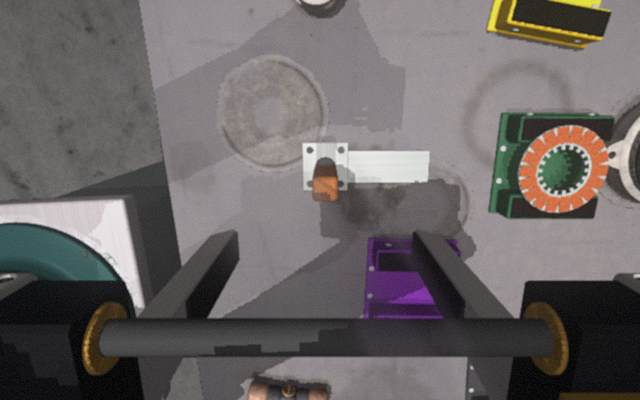

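View pics/s11.png

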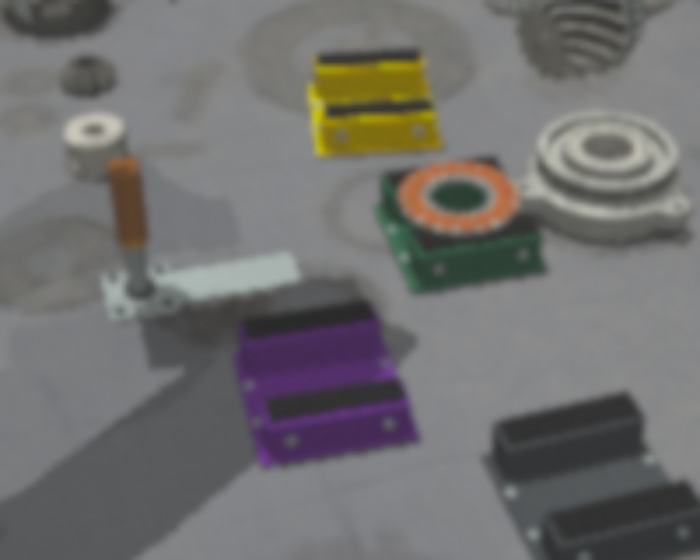

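The lifter stands upright and released, with its heel flat at (325,165). The plate is centred on the green rest at (563,168), and the gripper is clear of everything. Handing in.

```bash
python3 -c "
from rig import ctrl
print(ctrl.close_job())"
```

```text
the job is handed in; nothing more can be done
None
```

I took the lifter by its wooden grip, slid the blade under the plate on the dark rest and lifted it clear. I then lowered the plate onto the green rest, drew the blade straight out and stood the lifter on the bench. The job was handed in at about 20 s of the 48 s allowed; no verdict was reported.

Last checks:
- **Plate position:** the wrist camera, just after the plate was set down, put it at about (0.675, 0.181) m. After the release the side camera read (0.6745, 0.182) m, from a rougher circle fit.
- **Green rest:** its centre is about (0.6745, 0.1805) m, so the plate is within about 2 mm of centre. The first top-camera estimate of that centre was (0.6735, 0.175) m, about 6 mm away from the wrist one. Against either, the plate is well inside the 18 mm allowed.
- **Plate on the rest:** it looks flat in both views. The wrist force fell from about 4.3 N to 2.9 N when it landed.
- **Lifter:** released upright and flat on the bench, with the middle of the blade about 0.2 m from the plate.
- **Gripper:** open and 18 cm above where it let go, touching nothing.

No check failed.

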